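# Lock a blow-off nozzle into the bench air outlet

### The job

Take the air nozzle out of its wooden rest and push its stem straight down into the push-fit socket of the air outlet until you feel it pass the catch and lock, without ramming it into the soft seal below. Then give it a steady pull straight up, about 10 N, to prove that the catch holds it, and let go, leaving the nozzle locked upright in the socket. Leave the jars, the screwdriver and the stopper alone.

Things in the scene. Friction and masses are not known exactly. Their poses are not given: they have to be found in the camera images.
- nozzle: Metal air nozzle, 125 mm, 110-200 g, round, upright in the rest at the start. Origin: centre of its underside (foot); z up its axis. From the foot up: cone of diameter 13 mm growing to 20 mm at 5 mm, locking bead of 20 mm up to 8 mm, neck of 14 mm up to 60 mm, grip barrel of 22 mm from 60 to 108 mm (grip it at about 88 mm), tip tapering to 8 mm at 125 mm.
- rest: Fixed wooden block 90 x 90 x 45 mm, origin under its centre, with one round hole of 23 mm diameter, 25 mm deep, in the middle of its top; the nozzle stands in it.
- outlet: Air outlet fixed to the bench: aluminium base 100 x 80 x 30 mm, on it an upright steel socket of 40 mm diameter up to 86 mm height, then a black ring of 33 mm diameter up to the mouth at 92 mm. Origin under the base's centre; the socket's axis is z. A short brass pipe stub leaves the base on the +x side.
- mouth (a point): Centre of the socket's mouth, 92 mm above the bench; bore 23 mm. The sprung catch inside lies at an unknown depth, invisible and different each time: the foot meets it 16 to 40 mm below the mouth, the bead spreads its jaws against some 4 to 10 N, and they snap shut above the bead 8 mm after first contact (foot 24 to 48 mm below the mouth). Before that it is not locked.
- jar_a: Square green glass jar, 75 x 75 x 136 mm, bystander. Origin under its centre.
- jar_b: Square green glass jar, 75 x 75 x 136 mm, bystander. Origin under its centre.
- driver: Screwdriver with a wooden handle, 170 mm long, lying along its x axis, bystander.
- stopper: Green glass jar stopper, 44 mm diameter, 42 mm tall, bystander. Origin under its centre.
- seal (a joint): Soft seal inside the socket, under the catch, out of sight: metres it is pressed down by the foot, 0 at rest. The foot meets it 1 mm after the catch has snapped shut; it takes about 2 N plus 8 N per mm. It is damaged beyond 2.5 mm (about 22 N).
- catch_a (a joint): Spring mount of one of the two jaws of the catch, inside the socket, out of sight: metres it is drawn up, 0 at rest. Pulling up a locked nozzle takes up about 1 mm of play (more while the seal is pressed), then lifts both jaws: this starts at about 4 N and takes 7 N at 2 mm; over 8 mm (16 N) is too much. They spring back when let go. An unlocked nozzle comes up with under 3 N.
- catch_b (a joint): The same for the other jaw, opposite.
Things that resemble listed ones, but are neither listed nor needed, are in the scene too. Leave any blue, purple or red look-alike of the nozzle alone.

How it is judged:
By the outcome, as a careful person would: the job done as asked, in the order asked, and still so for the second after the job is handed in, with the robot touching nothing.
It also fails if it takes over 45 s, if anything falls off the work surface, if the arm or the gripper's body presses on something with over 40 N, if the wrist force passes 120 N, or if a joint passes its speed limit or range.

### The arm

A 6-joint arm with a two-finger parallel gripper is mounted at the origin on the work surface. World frame = base frame: x ahead of the robot, y to its left, z up, the work surface at z = 0. Lengths are in mm, angles in rad, forces in N, time in s.
With the tool pointing down it reaches from about 350 to 775 mm from the base axis. Payload 7.3 kg.
Tool frame: the origin (TCP) lies at the very end of the fingers, on their centre line; the grasp point (between the pads) lies 19 mm behind it; z points along the fingers, y is the line along which they close (so a half turn about z gives the same grasp; the last joint's range is limited). The gripper opens to 92 mm and grips with 3 to 60 N. Pads are 19 mm wide; open, the fingers measure 130 mm over their backs; the gripper's body (75 mm by 190 mm) begins 47 mm behind the grasp point.
Start: joints at [1.112, 0.342, 1.524, -0, 1.275, -0.146], TCP at [161.541, 499.549, 226.741] pointing down, gripper open.
Joint ranges: [-2.53, 2.53], [-0.77, 2.02], [0.04, 2.7], [-1, 4.14], [0.28, 2.66], [-3.11, 3.11]. Speed limits (rad/s): [2.57, 2.57, 3.14, 3.14, 3.14, 3.14].

### API

Orientations are given as [roll, pitch, yaw] about the fixed x, y, z axes, in that order (R = Rz(yaw) Ry(pitch) Rx(roll)).
In Python, from plant import bot gives the robot as it stands.
- The arm moves only by the tool apply_moves, never from a script. Its argument "motion" is text: rows parted by semicolons, each of 4 numbers parted by spaces: the shift along the tool's x, y, z in m, then the turn about the tool's z in degrees. A call has 1 to 8 rows; each row shifts and turns the commanded pose from where the row before left it, along the tool's axes as they then stand; what a row does not reach is not made up. A row lasts 1/8 s, in which the tool goes at most 62.5 mm and 10.7 degrees, less where a joint would pass 70% of its speed; a pose out of reach is approached as far as the arm can. A call with a gripper value outside its range is refused whole. "fingers" is the opening, from -1 (shut) to 1 (fully open), set as the call begins (left out, the last holds). The fingers move at their own pace and stop on an object; the grip force is fixed at half the most. Time passes only in rows, so rows that do not move let the fingers close. It gives the time, the measured TCP pose, the force, the opening and the grip force at its end, in the units of the state.
- bot.get_obs(): the state, without advancing time (a new reading comes with each control period).
- bot.capture(name): name is "scene" or "top"; returns a dict with "img" (400x640x3 uint8, blue, green, red), "range_z" (400x640 float32, mm along the optical axis (not along the pixel's ray), 0 where there is no reading), "fx", "fy", "cx", "cy" (pixels), "world_from_camera" (4x4, takes a point from camera to world coordinates). Camera axes: x right, y down, z forward; pixel columns grow to the right and rows downward; lengths in mm; the calibration is good to about 2 mm. A picture is of the moment at which its call begins.
- bot.close_job(): hands the job in; it is judged then, once.
Trained networks look in a picture, given as the dict that the camera call returned (one of the last four; its "shot" number tells which), for a name from the list of things; names that differ only in an ending like _2 or _b are one class to them, and where a whole thing is asked for, a point or a joint stands for the part that bears it (a point fixed in the world has none). Each returns a list of dicts, best first, with "p" (0 to 1); they miss things now and then, are a little off and sometimes report something else, mostly with a low value. They report only what shows in the picture. A call takes as long as a camera call. They do not tell look-alikes from the thing itself.
- bot.cut_out(picture, thing): "pixels" (400x640 bool, what is visible of it) and "point" ([column, row] in pixels, amid what is visible of it).
The state is a dict: "time": time; "joint_positions": joint angles; "dq": joint speeds; "tau": joint torques, N m; "tool_pos": TCP position; "tcp_rot": TCP orientation; "contact_force": force on the tool from outside, world axes, zero at the start; "moment": the same for the moment, N m; "grip_width": finger opening in mm; "finger_force": force on a finger pad.
Only numpy, scipy, OpenCV 4.12 (cv2) and the standard library are available. Lean on these libraries where they do the work, as an engineer would, in place of code of your own. Each camera call takes 0.05 s, during which the arm holds its last target. There are 200 camera calls.

## Working session

There is one attempt and no reset: what is moved stays moved. The work goes in short steps, Python scripts to look and compute and a tool call to move; the robot and the scene stay as the last step left them, time stands still between calls to the robot, and variables do not carry over. Pictures are saved under pics/ and viewed, at most 10 in all, crops included, and the job is handed in when it is done.

Besides the shell and the picture viewer there is one more tool, called after "Emit:" by a JSON object that holds its "api" and its "payload". apply_moves: Moves the arm, as the interface text tells. Its arguments: {"type":"object","properties":{"motion":{"type":"string"},"fingers":{"type":"number"}},"required":["motion"]}

```bash
mkdir -p pics; ls; cat > h.py <<'E'
import numpy as np, cv2
from plant import bot
def world(c,u,v,z):
    p=np.stack([(u-c["cx"])*z/c["fx"],(v-c["cy"])*z/c["fy"],z,np.ones_like(z)],-1)
    return (p@np.array(c["world_from_camera"]).T)[...,:3]
def cloud(c):
    v,u=np.mgrid[0:400,0:640].astype(float)
    return world(c,u,v,c["range_z"].astype(float))
E
python3 - <<'E'
from h import *
for n in("scene","top"):
    c=bot.capture(n); cv2.imwrite(f"pics/{n}0.png",c["img"])
    W=cloud(c)
    print(n,np.round(c["world_from_camera"],2).tolist(),c["fx"])
    for t in("nozzle","rest","outlet"):
        for d in bot.cut_out(c,t):
            m=d["pixels"]&(c["range_z"]>0); P=W[m]
            print(t,round(d["p"],2),np.round(d["point"]),np.round(np.median(P,0)) if len(P) else 0, np.round(P.min(0)),np.round(P.max(0)),c["img"][m].mean(0).round())
print(bot.get_obs())
E
```

```text
pics
scene [[0.6, 0.6, -0.54, 1041.77], [0.8, -0.45, 0.4, -363.8], [-0.01, -0.67, -0.75, 784.74], [0.0, 0.0, 0.0, 1.0]] 397.575253809858
nozzle 0.79 [282. 254.] [ 621. -134.   85.] [ 555. -142.    5.] [ 628. -104.  129.] [103.  57.  43.]
nozzle 0.76 [244. 194.] [406. -93.  75.] [ 325. -102.   -0.] [412. -52. 127.] [86. 52. 77.]
nozzle 0.7 [260. 219.] [ 517. -119.  106.] [ 394. -127.   -0.] [524. -69. 147.] [105. 107. 108.]
nozzle 0.69 [220. 245.] [ 512. -222.   75.] [ 408. -231.   -1.] [ 521. -189.  127.] [ 45.  44. 110.]
rest 0.7 [268. 239.] [ 526. -129.   44.] [ 447. -177.   -1.] [619. -42. 129.] [ 59.  85. 124.]
rest 0.7 [259. 216.] [ 517. -119.  109.] [ 502. -127.   40.] [ 524. -106.  146.] [107. 108. 107.]
outlet 0.85 [350. 202.] [561. 121.  30.] [470.  74.  -1.] [608. 217.  94.] [117. 120. 119.]
top [[0.01, -0.99, 0.12, 372.99], [-1.0, -0.01, -0.0, 21.51], [0.0, -0.12, -0.99, 1440.99], [0.0, 0.0, 0.0, 1.0]] 488.63306655278876
nozzle 0.64 [366. 207.] [ 506. -112.  126.] [ 498. -123.   23.] [ 519. -104.  150.] [111. 119. 125.]
nozzle 0.58 [370. 172.] [ 609. -126.  107.] [ 603. -1
[... 420 characters left out ...]
4. 142. 141.]
{'time': 0.4, 'joint_positions': array([ 1.11198231e+00,  3.42078652e-01,  1.52423045e+00, -7.14939557e-06,
        1.27540517e+00, -1.46006269e-01]), 'dq': array([-0.00070401, -0.00158761,  0.00092646,  0.00099703,  0.00349089,
       -0.00100964]), 'tau': array([-1.61343232e-03, -4.30721068e+01, -2.44189024e+01,  7.15864543e-02,
        5.02576225e-02, -3.29554803e-05]), 'tool_pos': array([161.52340985, 499.48898092, 226.65404741]), 'tcp_rot': array([-3.14147133e+00, -1.09273173e-05,  2.82878699e+00]), 'contact_force': array([-0.89625359,  0.2006211 , -0.0938819 ]), 'moment': array([ 0.01452826,  0.02120243, -0.00019598]), 'finger_force': 0.0, 'grip_width': 91.64703580622984}
```

View pics/scene0.png

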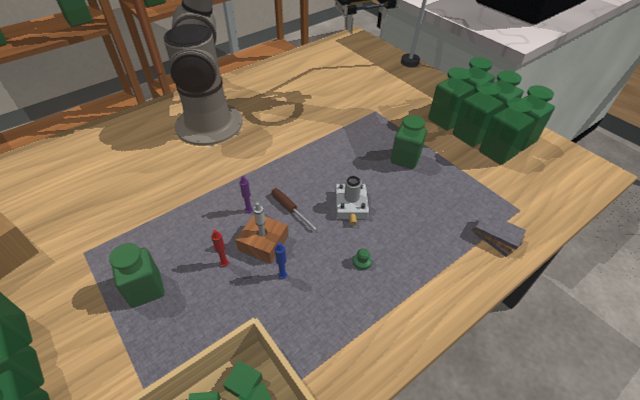

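View pics/top0.png

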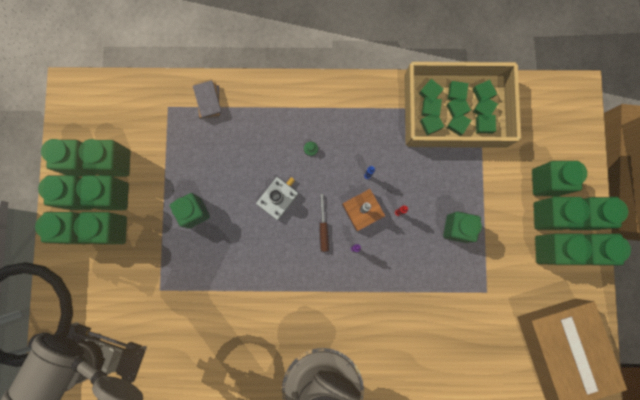

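The scene view shows four nozzle-shaped things: silver in the wooden block at (260,218), purple at (246,195), red at (219,248) and blue at (282,260). By the description it is the silver one, standing in the rest. The outlet is at (352,198), with its mouth at (353,182). I'll check the choice in a crop and measure it.

```bash
python3 - <<'E'
from h import *
from scipy.optimize import least_squares
cs={n:bot.capture(n) for n in("scene","top")}
def circ(P,r,cam):
    # visible-side cylinder fit, known radius
    f=lambda q:np.hypot(P[:,0]-q[0],P[:,1]-q[1])-r
    v=P[:,:2].mean(0)-cam[:2]; v/=np.linalg.norm(v)
    return least_squares(f,P[:,:2].mean(0)+v*r*.6,loss="soft_l1").x
for n,c in cs.items():
    W=cloud(c); cam=np.array(c["world_from_camera"])[:3,3]
    ok=c["range_z"]>0
    for nm,x,y,R,z0,z1,r in(("barrel",510,-114,25,85,125,11),("tip",510,-114,25,130,150,4),("socket",545,130,30,40,80,20),("ring",545,130,30,88,98,16.5)):
        m=ok&(np.hypot(W[...,0]-x,W[...,1]-y)<R)&(W[...,2]>z0)&(W[...,2]<z1)
        P=W[m]
        if len(P)>4: print(n,nm,len(P),"fit",circ(P,r,cam).round(1),"mean",P.mean(0).round(1),P.min(0).round(),P.max(0).round())
    # outlet & rest rectangles
    for nm,x,y,z in(("rest",510,-114,45),("base",545,130,30)):
        m=ok&(np.hypot(W[...,0]-x,W[...,1]-y)<80)&(abs(W[...,2]-z)<6)
        print(n,nm,W[m].mean(0).round(1),cv2.minAreaRect(W[m][:,:2].astype(np.float32)))
s=cs["scene"]["img"]
a=cv2.resize(s[165:285,190:310],(480,480),interpolation=cv2.INTER_CUBIC)
b=cv2.resize(cs["scene"]["img"][165:230,320:385],(300,300),interpolation=cv2.INTER_CUBIC)
im=np.zeros((480,780,3),np.uint8);im[:,:480]=a;im[:300,480:]=b
cv2.imwrite("pics/crop1.png",im)
E
```

```text
scene barrel 115 fit [ 510.2 -115.4] mean [ 518.1 -119.3  105.3] [ 507. -127.   86.] [ 523. -106.  125.]
scene tip 36 fit [ 512.4 -116.1] mean [ 513.7 -116.7  138.6] [ 508. -122.  130.] [ 518. -111.  145.]
scene socket 195 fit [543.6 135.5] mean [552.6 126.7  61.8] [532. 114.  40.] [566. 149.  80.]
scene ring 66 fit [544.2 134.9] mean [545.1 133.6  91.2] [530. 119.  88.] [560. 149.  95.]
scene rest [ 517.9 -119.5   44.8] ((510.9097900390625, -116.05836486816406), (91.43511962890625, 93.0808334350586), 28.71536636352539)
scene base [554.2 125.   29.6] ((554.1978759765625, 127.53101348876953), (80.15795135498047, 126.63552856445312), 53.08802032470703)
top barrel 18 fit [ 509.6 -114.9] mean [ 504.9 -110.5  105.9] [ 498. -123.   85.] [ 518. -104.  125.]
top tip 24 fit [ 508.1 -114.2] mean [ 508.2 -114.4  136.6] [ 502. -122.  130.] [ 519. -106.  145.]
top socket 47 fit [542.3 135.5] mean [536.1 133.4  60.9] [523. 117.  41.] [554. 148.  80.]
top ring 70 fit [542.  136.5] mean [543.8 137.3  91.1] [524. 118.  88.] [561. 155.  96.]
top rest [ 508.7 -113.9   45.1] ((509.1728515625, -114.28034210205078), (90.09822845458984, 90.72434997558594), 28.292909622192383)
top base [541.5 135.   29.9] ((551.41015625, 129.21969604492188), (80.48217010498047, 123.22886657714844), 52.4633674621582)
```

View pics/crop1.png

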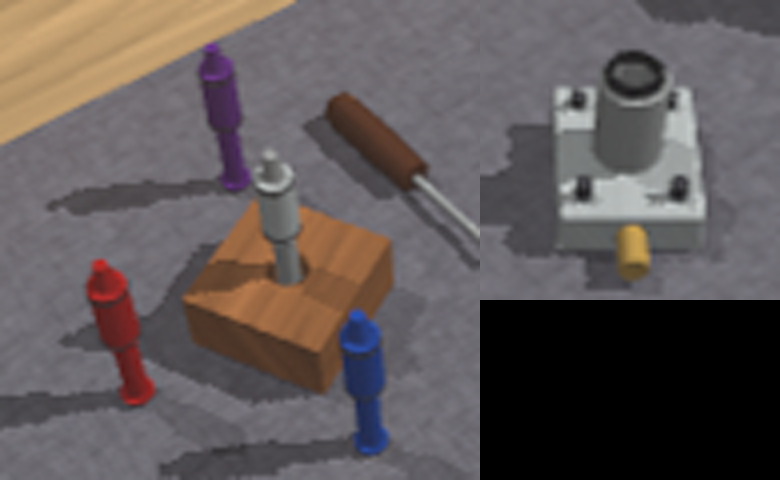

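The crop confirms that the silver nozzle stands in the wooden rest's hole, while the coloured ones stand on the mat. Nozzle is at about (510,-115), mouth at about (543,135.5), and heights agree with the given sizes. Moving above the nozzle.

Emit:
{"api": "apply_moves", "payload": {"motion": "-0.037 -0.034 0 0;-0.037 -0.034 0 0;-0.037 -0.034 0 0;-0.037 -0.034 0 0;-0.037 -0.034 0 0;-0.037 -0.034 0 0;-0.037 -0.034 0 0;-0.037 -0.034 0 0", "fingers": 0.1}}

```text
time: 1.5
tool_pos: [360.2, 148.2, 227.0]
tcp_rot: [3.141, 0.001, 2.829]
contact_force: [1.1, 0.6, -0.1]
grip_width: 50.3
finger_force: 0.0
```

Emit:
{"api": "apply_moves", "payload": {"motion": "-0.037 -0.034 0 0;-0.037 -0.034 0 0;-0.037 -0.034 0 0;-0.037 -0.034 0 0;-0.037 -0.034 0 0;-0.037 -0.034 0 0;0 0 0 0;0 0 0 0"}}

```text
time: 2.5
tool_pos: [507.5, -112.4, 226.4]
tcp_rot: [3.141, -0.001, 2.828]
contact_force: [0.6, 0.5, -1.2]
grip_width: 50.3
finger_force: 0.0
```

Emit:
{"api": "apply_moves", "payload": {"motion": "-0.003 -0.002 0.03 0;0 0 0.04 0;0 0 0.03 0;0 0 0.02 0;0 0 0.012 0;0 0 0.005 0;0 0 0 0;0 0 0 0"}}

```text
time: 3.5
tool_pos: [510.6, -115.6, 90.5]
tcp_rot: [3.142, 0.001, 2.829]
contact_force: [0.1, 0.4, -0.1]
grip_width: 50.6
finger_force: 0.0
```

```bash
python3 - <<'E'
from h import *
c=bot.capture("scene"); 
cv2.imwrite("pics/grasp.png",cv2.resize(c["img"][150:280,190:330],(560,520),interpolation=cv2.INTER_CUBIC))
o=bot.get_obs();print(o["tool_pos"],o["contact_force"])
E
```

```text
[ 510.61016546 -115.69767631   90.41980576] [-0.9795173   0.27084318  0.21962799]
```

View pics/grasp.png

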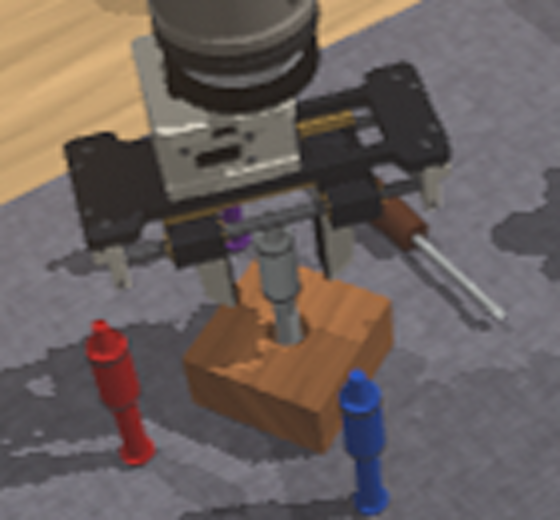

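The silver nozzle (280,275 in the crop) stands between the two fingers, and the look-alikes are clear. Closing and lifting.

Emit:
{"api": "apply_moves", "payload": {"motion": "0 0 0.001 0;0 0 0 0;0 0 0 0;0 0 0 0;0 0 0 0;0 0 0 0", "fingers": -1}}

```text
time: 4.3
tool_pos: [510.2, -115.6, 88.7]
tcp_rot: [-3.142, 0.0, 2.829]
contact_force: [-0.7, 0.5, -0.1]
grip_width: 20.9
finger_force: 30.0
```

Emit:
{"api": "apply_moves", "payload": {"motion": "0 0 -0.01 0;0 0 -0.02 0;0 0 -0.03 0;0 0 -0.03 0;0 0 -0.01 0;0 0 0 0;0 0 0 0"}}

```text
time: 5.18
tool_pos: [509.5, -115.3, 187.5]
tcp_rot: [3.141, -0.002, 2.829]
contact_force: [-0.5, -0.5, -0.6]
grip_width: 21.1
finger_force: 30.0
```

Emit:
{"api": "apply_moves", "payload": {"motion": "0.003 0.015 -0.01 0;0.007 0.04 0 0;0.007 0.04 0 0;0.007 0.04 0 0;0.007 0.04 0 0;0.007 0.04 0 0;0.004 0.022 0 0;0.003 0.012 0 0"}}

```text
time: 6.18
tool_pos: [543.6, 137.2, 198.6]
tcp_rot: [3.142, -0.001, 2.831]
contact_force: [-0.5, 0.2, -0.9]
grip_width: 21.4
finger_force: 30.0
```

Emit:
{"api": "apply_moves", "payload": {"motion": "0 0 0.01 0;0 0 0 0;0 0 0 0"}}

```text
time: 6.55
tool_pos: [543.9, 134.3, 188.6]
tcp_rot: [-3.141, -0.0, 2.828]
contact_force: [-0.2, -0.2, -1.1]
grip_width: 21.4
finger_force: 30.0
```

```bash
python3 - <<'E'
from h import *
from scipy.optimize import least_squares
print(bot.get_obs()["tool_pos"])
for n in("scene","top"):
    c=bot.capture(n);W=cloud(c);cam=np.array(c["world_from_camera"])[:3,3]
    if n=="scene": cv2.imwrite("pics/over.png",cv2.resize(c["img"][100:230,290:420],(560,560),interpolation=cv2.INTER_CUBIC))
    m0=(c["range_z"]>0)&(np.hypot(W[...,0]-543,W[...,1]-135)<32)
    for nm,z0,z1,r in(("socket",38,82,20),("ring",87,96,16.5),("neck",132,175,7),("bead",114,126,10),("barrel",183,200,11)):
        P=W[m0&(W[...,2]>z0)&(W[...,2]<z1)]
        if len(P)<5: print(n,nm,len(P));continue
        v=P[:,:2].mean(0)-cam[:2];v/=np.linalg.norm(v)
        x=least_squares(lambda q:np.hypot(P[:,0]-q[0],P[:,1]-q[1])-r,P[:,:2].mean(0)+v*r*.6,loss="soft_l1").x
        print(n,nm,len(P),x.round(1),P.mean(0).round(1),P[:,2].min().round(1))
E
```

```text
[543.93273793 134.31144654 188.58269445]
scene socket 216 [543.6 135.5] [552.5 126.8  62.4] 38.1
scene ring 77 [544.7 134. ] [544.1 133.3  90.5] 87.0
scene neck 80 [544.  133.6] [547.8 129.7 154.4] 132.2
scene bead 5 [542.5 134.1] [550.3 129.8 124. ] 119.2
scene barrel 74 [544.5 133.4] [552.4 129.7 193.1] 183.0
top socket 1
top ring 0
top neck 0
top bead 0
top barrel 0
```

View pics/over.png

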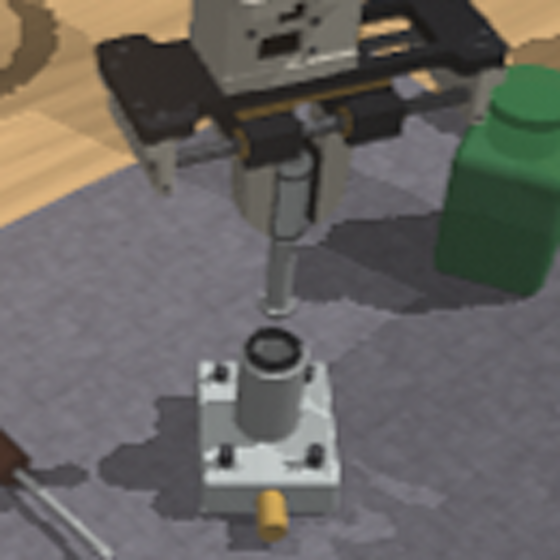

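The nozzle hangs upright in the fingers at (280,250 in the crop), with its foot directly above the black mouth at (273,347); it needs about 1 mm of correction. Going down.

Emit:
{"api": "apply_moves", "payload": {"motion": "0.0005 0.001 0 0;0 0 0.008 0;0 0 0.008 0;0 0 0.006 0;0 0 0.004 0;0 0 0.003 0;0 0 0.002 0;0 0 0 0"}}

```text
time: 7.65
tool_pos: [543.8, 136.3, 157.7]
tcp_rot: [3.142, -0.0, 2.829]
contact_force: [0.1, -0.4, -1.9]
grip_width: 21.5
finger_force: 30.0
```

Emit:
{"api": "apply_moves", "payload": {"motion": "0 0 0.002 0;0 0 0.002 0;0 0 0.001 0;0 0 0.001 0;0 0 0 0"}}

```text
time: 8.28
tool_pos: [543.8, 136.3, 151.6]
tcp_rot: [-3.142, -0.0, 2.829]
contact_force: [-0.2, -0.7, -1.5]
grip_width: 21.0
finger_force: 30.0
```

Emit:
{"api": "apply_moves", "payload": {"motion": "0 0 0.002 0;0 0 0.002 0;0 0 0.002 0;0 0 0.002 0;0 0 0 0"}}

```text
time: 8.9
tool_pos: [543.7, 136.3, 143.5]
tcp_rot: [-3.142, -0.0, 2.829]
contact_force: [0.7, 0.4, -1.7]
grip_width: 21.0
finger_force: 30.0
```

Emit:
{"api": "apply_moves", "payload": {"motion": "0 0 0.001 0;0 0 0.001 0;0 0 0.001 0;0 0 0 0"}}

```text
time: 9.4
tool_pos: [543.7, 136.3, 140.6]
tcp_rot: [-3.142, -0.0, 2.829]
contact_force: [0.6, 0.2, -1.1]
grip_width: 21.7
finger_force: 30.0
```

Emit:
{"api": "apply_moves", "payload": {"motion": "0 0 0.001 0;0 0 0.001 0;0 0 0.001 0;0 0 0 0"}}

```text
time: 9.9
tool_pos: [543.8, 136.3, 137.6]
tcp_rot: [3.142, -0.0, 2.829]
contact_force: [-1.0, -0.6, -0.6]
grip_width: 21.4
finger_force: 30.0
```

Emit:
{"api": "apply_moves", "payload": {"motion": "0 0 0.001 0;0 0 0.001 0;0 0 0.001 0;0 0 0 0"}}

```text
time: 10.4
tool_pos: [543.7, 136.3, 134.6]
tcp_rot: [3.142, -0.0, 2.829]
contact_force: [-0.5, -0.3, -1.1]
grip_width: 21.5
finger_force: 30.0
```

Emit:
{"api": "apply_moves", "payload": {"motion": "0 0 0.001 0;0 0 0.001 0;0 0 0.001 0;0 0 0 0"}}

```text
time: 10.9
tool_pos: [543.7, 136.3, 131.6]
tcp_rot: [-3.142, -0.0, 2.829]
contact_force: [-0.1, 0.5, -0.4]
grip_width: 21.2
finger_force: 30.0
```

Emit:
{"api": "apply_moves", "payload": {"motion": "0 0 0.001 0;0 0 0.001 0;0 0 0.001 0;0 0 0 0"}}

```text
time: 11.4
tool_pos: [544.2, 136.4, 129.3]
tcp_rot: [3.141, 0.001, 2.829]
contact_force: [-1.3, 0.0, 3.9]
grip_width: 21.8
finger_force: 30.0
```

Emit:
{"api": "apply_moves", "payload": {"motion": "0 0 0.001 0;0 0 0.001 0;0 0 0 0"}}

```text
time: 11.78
tool_pos: [544.5, 136.4, 127.7]
tcp_rot: [3.141, 0.002, 2.829]
contact_force: [-0.2, -0.1, 6.9]
grip_width: 21.7
finger_force: 30.0
```

Emit:
{"api": "apply_moves", "payload": {"motion": "0 0 0.001 0;0 0 0.001 0;0 0 0 0"}}

```text
time: 12.15
tool_pos: [544.0, 136.4, 124.6]
tcp_rot: [3.141, 0.0, 2.829]
contact_force: [1.2, 2.1, 1.6]
grip_width: 21.1
finger_force: 30.0
```

Emit:
{"api": "apply_moves", "payload": {"motion": "0 0 0.001 0;0 0 0 0"}}

```text
time: 12.4
tool_pos: [543.7, 136.3, 123.4]
tcp_rot: [-3.142, -0.0, 2.829]
contact_force: [-0.3, 0.8, -0.5]
grip_width: 21.0
finger_force: 30.0
```

Emit:
{"api": "apply_moves", "payload": {"motion": "0 0 0.0005 0;0 0 0 0"}}

```text
time: 12.65
tool_pos: [543.7, 136.2, 123.0]
tcp_rot: [-3.141, -0.0, 2.829]
contact_force: [-0.4, 1.0, -0.7]
grip_width: 21.4
finger_force: 30.0
```

Emit:
{"api": "apply_moves", "payload": {"motion": "0 0 0.0005 0;0 0 0 0"}}

```text
time: 12.9
tool_pos: [543.3, 136.1, 122.2]
tcp_rot: [-3.141, -0.001, 2.829]
contact_force: [0.3, -0.1, -2.3]
grip_width: 21.6
finger_force: 30.0
```

Emit:
{"api": "apply_moves", "payload": {"motion": "0 0 0.0005 0;0 0 0 0"}}

```text
time: 13.15
tool_pos: [543.8, 136.3, 122.2]
tcp_rot: [3.142, -0.0, 2.829]
contact_force: [-0.4, 0.0, -1.3]
grip_width: 21.6
finger_force: 30.0
```

Emit:
{"api": "apply_moves", "payload": {"motion": "0 0 0.0005 0;0 0 0 0"}}

```text
time: 13.4
tool_pos: [543.8, 136.3, 121.7]
tcp_rot: [3.142, -0.0, 2.829]
contact_force: [-0.6, 0.0, -2.0]
grip_width: 21.6
finger_force: 30.0
```

Emit:
{"api": "apply_moves", "payload": {"motion": "0 0 0.0004 0;0 0 0 0"}}

```text
time: 13.65
tool_pos: [543.8, 136.3, 121.3]
tcp_rot: [3.142, -0.0, 2.829]
contact_force: [-0.2, 0.3, -1.8]
grip_width: 21.4
finger_force: 30.0
```

Emit:
{"api": "apply_moves", "payload": {"motion": "0 0 -0.001 0;0 0 -0.001 0;0 0 -0.001 0;0 0 0 0"}}

```text
time: 14.15
tool_pos: [543.6, 136.3, 123.9]
tcp_rot: [-3.141, -0.001, 2.829]
contact_force: [0.8, 0.7, -7.5]
grip_width: 21.6
finger_force: 30.0
```

It holds: about 6 N already, more than an unlocked nozzle could give. Going up to about 10 N.

Emit:
{"api": "apply_moves", "payload": {"motion": "0 0 -0.001 0;0 0 -0.001 0;0 0 0 0"}}

```text
time: 14.52
tool_pos: [543.6, 136.3, 126.0]
tcp_rot: [-3.141, -0.001, 2.829]
contact_force: [1.2, 0.1, -10.9]
grip_width: 21.2
finger_force: 30.0
```

Emit:
{"api": "apply_moves", "payload": {"motion": "0 0 -0.0005 0;0 0 0 0;0 0 0 0;0 0 0 0;0 0 0 0;0 0 0 0;0 0 0 0;0 0 0 0"}}

```text
time: 15.52
tool_pos: [543.7, 136.3, 126.8]
tcp_rot: [-3.142, -0.0, 2.829]
contact_force: [0.8, 0.5, -12.1]
grip_width: 21.5
finger_force: 30.0
```

Emit:
{"api": "apply_moves", "payload": {"motion": "0 0 0.001 0;0 0 0.001 0;0 0 0.001 0;0 0 0.001 0;0 0 0.0005 0;0 0 0.0005 0;0 0 0 0;0 0 0 0"}}

```text
time: 16.52
tool_pos: [544.2, 136.3, 122.3]
tcp_rot: [3.141, 0.001, 2.829]
contact_force: [-0.9, 0.0, -2.1]
grip_width: 21.1
finger_force: 30.0
```

Emit:
{"api": "apply_moves", "payload": {"motion": "0 0 0 0;0 0 0 0;0 0 0 0;0 0 0 0", "fingers": 0.1}}

```text
time: 17.02
tool_pos: [544.0, 136.3, 122.0]
tcp_rot: [3.141, 0.0, 2.829]
contact_force: [-0.9, -0.4, 0.2]
grip_width: 49.8
finger_force: 0.0
```

Emit:
{"api": "apply_moves", "payload": {"motion": "0 0 -0.005 0;0 0 -0.015 0;0 0 -0.03 0;0 0 -0.03 0;0 0 -0.03 0;0 0 -0.02 0;0 0 -0.01 0;0 0 0 0"}}

```text
time: 18.02
tool_pos: [544.0, 136.3, 262.6]
tcp_rot: [3.141, 0.001, 2.829]
contact_force: [0.6, 0.0, 0.2]
grip_width: 50.3
finger_force: 0.0
```

```bash
python3 - <<'E'
from h import *
c=bot.capture("scene");W=cloud(c);cam=np.array(c["world_from_camera"])[:3,3]
cv2.imwrite("pics/end.png",cv2.resize(c["img"][90:290,180:440],(780,600),interpolation=cv2.INTER_CUBIC))
m0=(c["range_z"]>0)&(np.hypot(W[...,0]-544,W[...,1]-135)<25)
for z in range(100,185,10):
    P=W[m0&(abs(W[...,2]-z)<5)]
    if len(P): print(z,len(P),P.mean(0).round(1),P[:,2].max().round(1))
o=bot.get_obs();print(o["tool_pos"],o["contact_force"],o["time"])
E
```

```text
100 15 [547.9 131.5 100.5] 104.7
110 7 [549.5 129.5 109.2] 113.0
120 33 [550.  129.7 119.7] 124.7
130 28 [550.2 129.7 130.6] 135.0
140 26 [549.9 128.7 140.7] 144.7
150 28 [550.  129.1 149.8] 154.9
160 49 [547.9 131.  160.1] 164.8
170 19 [546.5 132.6 170.1] 175.0
180 9 [545.2 135.2 176.7] 178.4
[543.63918479 136.26834619 261.69749441] [ 0.11854861 -0.06798316 -0.19059563] 18.075
```

View pics/end.png

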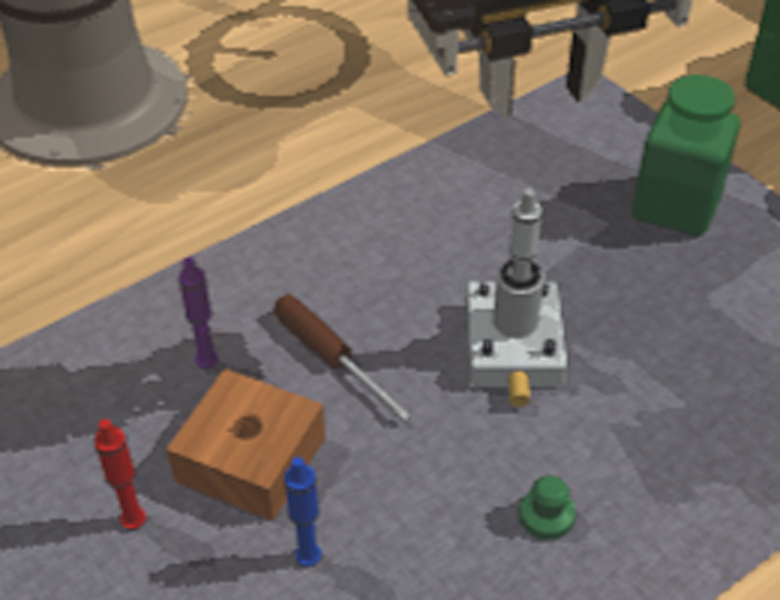

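The nozzle stands upright in the socket (522,235), with its tip at about z 178. The rest is empty, the gripper is clear, and the other things are where they were.

```bash
python3 -c "
from plant import bot
print(bot.close_job())"
```

```text
the job is handed in; nothing more can be done
None
```

The nozzle is locked upright in the air outlet: it held a steady pull of about 10 N, the seal was not pressed noticeably, the gripper is clear, nothing else was touched, and the job was handed in at about 18 s.

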